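# Shift the ink mill into third

## Task

The ink roller mill stands in second gear. Using only the fingertips or the outside of the fingers, push its red-knobbed gearstick forward (away from you) to neutral, across the gate to the right, then forward all the way into third, the far right slot beside three yellow dots. Push it lightly without gripping or forcing it, run it into no other slot on the way, leave the things around it where they stand, and finish clear of everything.

Things in the scene. Friction and masses are not known exactly. Their poses are not given: they have to be found in the camera images.
- mill: Blue ink roller mill, fixed. Origin: on the table under the gearstick's pivot, which is 30 mm up. x points forward (away from the operator), y left. Base x -100 to +240, y -170 to +170 mm. Flat deck, top 100 mm up, over x -100 to +75. Behind it two steel rollers along y (tops 116 mm up) between end cheeks 145 mm high (x 80 to 235, y beyond +-130).
- gate_center (a point): Centre of the bright gate plate (100 x 94 mm) in the deck, on its top, 106 mm above the mill's origin. Its H opening: two lanes along x, 18 mm wide, centred at y +20 and -20 mm, ends at x +-30; joined at x = 0 by the neutral channel along y, 18 mm wide, with rounded corners that lead the stick in. Slots, shown by dots: first far left, second near left, third far right, fourth near right.
- slot3 (a point): Point on the plate's top surface where the stick's axis crosses it when the stick is fully home in third: x +24, y -20, z +106 mm from the mill's origin.
- knob_center (a point): Centre of the gearstick's red ball knob (36 mm diameter), 155 mm along the stick from the pivot: about 185 mm above the table upright, 172 mm when leaning into a slot. Below it a black collar (20 mm across, 20 mm long), then the 12 mm steel stick. It tilts about the pivot, stopped by the gate's edges, and stays where it is left. Pushing the knob takes about 2 N.
- lever_fore (a joint): Fore-and-aft tilt of the gearstick, rad: 0 upright (neutral), positive leaning forward (mill's +x). At the slot ends about +0.32 and -0.32 it meets firm metal stops; pushing there with over 30 N is forcing it. Starts in second, -0.30 to -0.18.
- lever_side (a joint): Sideways tilt of the gearstick, rad: 0 upright, positive leaning to the right (mill's -y). About -0.26 in the left lane, +0.26 in the right lane, each with 0.04 of play.
- ink_jar: Blue ink jar, 44 mm across, 50 mm high, loose, standing on the mill's deck left of the gate; origin at its foot. Not to be moved.
- ink_tin: Green ink tin, 48 mm across, 45 mm high, loose, standing on the mill's deck right of the gate; origin at its foot. Not to be moved.
- tape_roll: White roll of tape lying flat, 100 mm across, 50 mm high, loose on the table left of the mill; origin under its centre. Not to be moved.
- varnish_bottle: Amber bottle with a red cap, 60 mm across, 120 mm high, loose on the table right of the mill; origin at its foot. Not to be moved.
- cups: White plastic cup, 74 mm across, 100 mm high, loose on the table left of the mill; origin at its foot. Not to be moved.
- swatch_block: Yellow swatch block, 90 x 60 x 30 mm, loose on the table right of the mill; origin under its centre. Not to be moved.

How it is judged (in metres and radians):
On the way, in this order (a step that is already met when the one before it is completed fails the run):
1. the gearstick has been brought across neutral to the right lane (value of joint lever_side above 0.15 rad and value of joint lever_fore between -0.15 and 0.15 rad), for 0.05 s.
2. the gearstick is fully forward in the third slot (value of joint lever_side above 0.15 rad and value of joint lever_fore above 0.25 rad), for 0.2 s.
At the end, for the whole second after the job is handed in: The gearstick rests in the third slot, leaning forward by more than 0.25 rad (the slot's end is at about 0.32) in the right lane (side tilt above 0.15 rad), and every bystander is within 20 mm of where it stood (all of step 2 and value of joint lever_fore below 0.4 rad and velocity of joint lever_fore between -0.05 and 0.05 rad/s and velocity of joint lever_side between -0.05 and 0.05 rad/s and distance of each of ink_jar, ink_tin, tape_roll, varnish_bottle, cups, swatch_block from where it was at the start of the episode below 0.02 m); the robot touches nothing.
It fails at once if the gearstick was run into the first slot (value of joint lever_side below -0.1 rad and value of joint lever_fore above 0.2 rad).
It fails at once if the gearstick was run into the fourth slot (value of joint lever_side above 0.1 rad and value of joint lever_fore below -0.2 rad).
It fails at once if the gearstick was gripped or the mill was pushed hard (over 35 N) (contact force between any of the fingers, the arm and mill above 35 N).
It fails at once if a thing standing around was shoved, lifted or carried (moved over 20 mm) (distance of any of ink_jar, ink_tin, tape_roll, varnish_bottle, cups, swatch_block from where it was at the start of the episode above 0.02 m).
It also fails if it takes over 58 s, if anything falls off the work surface, if the arm or the gripper's body presses on something with over 40 N, if the wrist force passes 120 N, or if a joint passes its speed limit or range.

## Robot

A 6-joint arm with a two-finger parallel gripper is mounted at the origin on the work surface. World frame = base frame: x ahead of the robot, y to its left, z up, the work surface at z = 0. Lengths are in mm, angles in rad, forces in N, time in s.
With the tool pointing down it reaches from about 350 to 875 mm from the base axis. Payload 4.2 kg.
Tool frame: the origin (TCP) lies midway between the tips of the shut fingers; the grasp point (between the pads) lies 19 mm behind it (arm.tcp_to_grasp is the distance from the TCP to the grasp point, in mm); z points along the fingers, y is the line along which they close (so a half turn about z gives the same grasp; the last joint's range is limited). The gripper opens to 85 mm and grips with 20 to 120 N. Pads are 22 mm wide; open, the fingers measure 114 mm over their backs; the gripper's body (76 mm by 85 mm) begins 54 mm behind the grasp point. The pads swing forward as they close: fully open they stand 13 mm farther back than shut.
Start: joints at [1.446, 0.385, 0.008, 0, -1.194, -0.259], TCP at [233.996, 579.521, 231.312] pointing down, gripper open.
Joint ranges: [-3.14, 3.14], [-1.21, 2.06], [-1.07, 1.41], [-3.16, 2.05], [-2.99, -0.16], [-3.1, 3.1]. Speed limits (rad/s): [2.79, 2.79, 3.14, 3.14, 3.14, 3.14].

## Interface

Orientations are given as a unit quaternion [x, y, z, w].
In Python, from bench import arm gives the robot as it stands.
- The arm moves only by the tool arm_command, never from a script. Its argument "rows" is a list of rows, each a list of 2 entries, a list of its own where there are three numbers: the shift along the tool's x, y, z as a fraction of full scale, then the turn, a rotation vector about the tool's x, y, z as a fraction of full scale. In form: [[[x, y, z], [wx, wy, wz]], ...]. A call has 1 to 5 rows; each row is the pose to reach, as a shift and turn from the pose commanded when the call began, along the tool's axes at that moment, turning the shorter way round; what a row does not reach only later rows make up. Full scale, the value 1, is 0.25 m for a shift and 180 degrees for a turn. A row lasts 1/10 s, in which the tool goes at most 50 mm and 8.59 degrees, less where a joint would pass 70% of its speed; a pose out of reach is approached as far as the arm can. A call with a number of a shift or a turn outside -1 to 1 is refused whole. A call with a gripper value outside its range is refused whole. "grip" is the opening, from 0 (shut) to 1 (fully open), set as the call begins (left out, the last holds). The fingers move at their own pace and stop on an object; the grip force is fixed at half the most. Time passes only in rows, so rows that repeat a pose let the fingers close. It gives the time, the measured TCP pose, the force, the opening and the grip force at its end, in the units of the state.
- arm.read_state(): the state, without advancing time (a new reading comes with each control period).
- arm.get_image(name): name is "side" or "top"; returns (picture, depth): 400x640x3 uint8, blue, green, red; 400x640 float32, mm along the optical axis (not along the pixel's ray), 0 where there is no reading.
- arm.camera_info(name): a dict with "fx", "fy", "cx", "cy" (pixels), "extrinsics" (4x4, takes a point from camera to world coordinates). Camera axes: x right, y down, z forward; pixel columns grow to the right and rows downward; lengths in mm; the calibration is good to about 2 mm. A picture is of the moment at which its call begins. camera_info takes no time and is no camera call.
- arm.job_done(): hands the job in; it is judged then, once.
Trained networks look in the newest picture that a camera, given by its name, has taken for a name from the list of things; names that differ only in an ending like _2 or _b are one class to them, and where a whole thing is asked for, a point or a joint stands for the part that bears it (a point fixed in the world has none). Each returns a list of dicts, best first, with "score" (0 to 1); they miss things now and then, are a little off and sometimes report something else, mostly with a low value. They report only what shows in the picture. A call takes as long as a camera call.
- arm.spot_in(camera, query): "position" ([column, row] in pixels, amid what is visible of it).
The state is a dict: "clock": time; "joints": joint angles; "joint_vel": joint speeds; "joint_efforts": joint torques, N m; "position": TCP position; "ee_rot": TCP orientation; "contact_force": force on the tool from outside, world axes, zero at the start; "wrist_torque": the same for the moment, N m; "gripper_width": finger opening in mm; "grasp_force": force on a finger pad.
Only numpy, scipy, OpenCV 4.12 (cv2) and the standard library are available. Lean on these libraries where they do the work, as an engineer would, in place of code of your own. Each camera call takes 0.05 s, during which the arm holds its last target. There are 200 camera calls.

## Working session

There is one attempt and no reset: what is moved stays moved. The work goes in short steps, Python scripts to look and compute and a tool call to move; the robot and the scene stay as the last step left them, time stands still between calls to the robot, and variables do not carry over. Pictures are saved under pics/ and viewed, at most 10 in all, crops included, and the job is handed in when it is done.

Besides the shell and the picture viewer there is one more tool, called by a JSON object that holds its "method" and its "body". arm_command: Moves the arm, as the interface text tells. Shift numbers are shares of 0.25 m and turn numbers shares of 180 degrees, none past 1 either way. Its arguments: {"type":"object","properties":{"rows":{"type":"array","items":{"type":"array"}},"grip":{"type":"number"}},"required":["rows"]}

```bash
mkdir -p pics
cat > h.py <<'E'
import numpy as np, cv2
from bench import arm
from scipy.spatial.transform import Rotation as R
def cloud(name):
    im,d=arm.get_image(name); c=arm.camera_info(name)
    v,u=np.mgrid[0:400,0:640]
    P=np.stack([(u-c['cx'])/c['fx']*d,(v-c['cy'])/c['fy']*d,d],-1)
    T=np.array(c['extrinsics']); W=P@T[:3,:3].T+T[:3,3]; W[d<=0]=np.nan
    return im,d,W
E
python3 - <<'E'
from h import *
s=arm.read_state(); print(s)
ims=[]
for n in("top","side"):
    im,d,W=cloud(n); cv2.imwrite(f"pics/{n}0.png",im); np.save(n+"W.npy",W); 
    print(n,np.round(arm.camera_info(n)['extrinsics'],3).tolist())
    for q in("knob_center","gate_center","mill","ink_jar","ink_tin","slot3"):
        for r in arm.spot_in(n,q)[:2]:
            c,ro=map(int,r['position']); print(n,q,round(r['score'],2),c,ro,np.round(W[ro,c]))
E
```

```text
{'clock': 0.0, 'joints': array([ 1.44560153e+00,  3.85543563e-01,  6.62047490e-03, -5.18595744e-04,
       -1.19399738e+00, -2.58594353e-01]), 'joint_vel': array([-3.98032204e-04, -6.10889562e-04, -7.46608853e-05, -5.59459651e-04,
       -3.76422207e-04, -7.37937132e-05]), 'joint_efforts': array([ 1.10946810e-03, -3.92283905e+01,  1.88398468e+01,  4.18609142e+00,
       -4.64784389e-03, -8.67514807e-07]), 'position': array([233.78391256, 578.99335169, 230.22442623]), 'ee_rot': array([ 9.81625834e-01, -1.90812830e-01, -1.69682733e-04,  1.07577122e-03]), 'contact_force': array([ 0.57914034, -0.33328438,  0.97535725]), 'wrist_torque': array([0.00878318, 0.02089835, 0.00963207]), 'grasp_force': 0.0, 'gripper_width': 85.2507312409559}
top [[0.013, -0.985, 0.17, 406.684], [-1.0, -0.015, -0.009, 26.271], [0.012, -0.169, -0.985, 1193.066], [0.0, 0.0, 0.0, 1.0]]
top knob_center 0.67 277 231 [498. 107. 195.]
top gate_center 0.55 301 194 [599.  58.  99.]
top mill 0.82 304 195 [596.  51. 101.]
top ink_jar 0.8 236 216 [536. 207. 149.]
top ink_jar 0.71 298 194 [598.  66. 100.]
top ink_tin 0.83 356 235 [496. -73. 145.]
top slot3 0.95 302 196 [593.  56. 104.]
side [[0.988, -0.079, 0.133, 473.362], [-0.153, -0.594, 0.79, -764.533], [0.017, -0.801, -0.599, 747.386], [0.0, 0.0, 0.0, 1.0]]
side knob_center 0.64 268 178 [488.  90. 172.]
side gate_center 0.58 320 219 [612. -13. 103.]
side mill 0.62 317 218 [622.  92.  17.]
side ink_jar 0.5 280 168 [526. 188. 137.]
side ink_tin 0.42 317 221 [619.  73.  22.]
side slot3 0.91 318 221 [608.  -8.  91.]
```

View pics/top0.png

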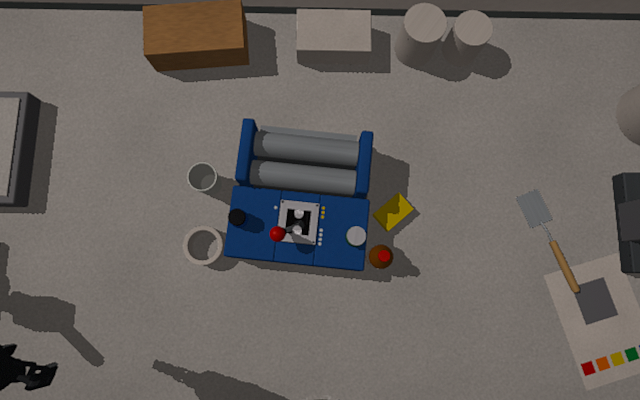

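View pics/side0.png

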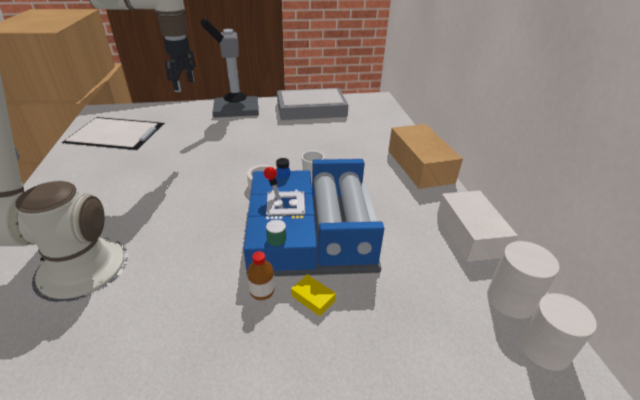

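The top picture shows the mill slightly turned: knob at (278,233), gate plate about (299,222), jar at (237,217), tin at (356,236). The side picture shows the knob at (270,173) with the jar behind it.

Run:
```python
from h import *
im=cv2.imread("pics/top0.png"); W=np.load("topW.npy")
b,g,r=[im[...,i].astype(int) for i in range(3)]
z=W[...,2]; vv,uu=np.mgrid[0:400,0:640]
box=(uu>215)&(uu<385)&(vv>110)&(vv<280)
def rect(m,l):
    m=cv2.morphologyEx(m.astype(np.uint8),cv2.MORPH_OPEN,np.ones((3,3)))>0
    p=W[m][:,:2].astype(np.float32); q=cv2.minAreaRect(p); print(l,len(p),np.round(q[0],1),np.round(q[1],1),round(q[2],2),'z',np.round(np.median(W[m][:,2]),1)); return m
blue=(b>70)&(b>r+40)&(b>g+20)
rect(box&blue&(z>88)&(z<112)&(vv>185),'deck')
m=rect(box&(b>130)&(r>130)&(g>130)&(abs(b-r)<30)&(z>95)&(z<115)&(uu>270)&(uu<325)&(vv>195)&(vv<250),'plate')
cv2.imwrite("pics/m.png",m*255)
mk=box&(r>110)&(g<60)&(b<60)&(uu<300)
p=W[mk];print('knob',len(p),np.round(p.mean(0),1),np.round(np.nanmax(p,0),1),np.round(np.nanmin(p,0),1))
A=np.c_[2*p,np.ones(len(p))]; 
from scipy.optimize import least_squares
f=least_squares(lambda c:np.linalg.norm(p-c,axis=1)-18,p.mean(0)-[0,0,12],loss='soft_l1');print(f.x)
# side knob
im2=cv2.imread("pics/side0.png").astype(int);W2=np.load("sideW.npy")
mk2=(im2[...,2]>110)&(im2[...,1]<60)&(im2[...,0]<60)&(uu>255)&(uu<285)&(vv>160)&(vv<190);p2=W2[mk2]
f=least_squares(lambda c:np.linalg.norm(p2-c,axis=1)-18,p2.mean(0)+[0,10,-8],loss='soft_l1');print('side',len(p2),f.x)
for n,(u,v) in dict(jar=(237,216),tin=(356,236),cheekL=(248,150),cheekR=(365,160),bottle=(384,256)).items(): print(n,np.round(W[v,u]))
crop=im[180:280,210:400];cv2.imwrite("pics/c.png",cv2.resize(crop,None,fx=4,fy=4,interpolation=cv2.INTER_CUBIC))
```

```text
deck 6493 [518.3  67.1] [336.1 172.8] 84.74 z 100.6
plate 55 [531.3  62.7] [58.5 17. ] 1.16 z 106.4
knob 87 [495.7 113.7 189.2] [508.4 123.4 196.6] [483.3 104.5 180.7]
[494.4774032  107.51352635 175.02366316][ WARN:0@0.590] global loadsave.cpp:1063 imwrite_ Unsupported depth image for selected encoder is fallbacked to CV_8U.
Traceback (most recent call last):
ValueError: Initial guess is outside of provided bounds
```

Deck fit: origin ≈ (530.8, 66.0), yaw ≈ -5.3°. The deck size of 336x173 matches the stated 340x175. The knob works out to mill (-40, +38, 175), which matches second gear. Now I'll align the tool with the mill, shut the fingers and approach from above.

{"method": "arm_command", "body": {"rows": [[[0.15, 0.14, 0], [0, 0, -0.03]], [[0.3, 0.28, 0], [0, 0, -0.06]], [[0.45, 0.42, 0], [0, 0, -0.093]], [[0.6, 0.56, 0], [0, 0, -0.093]], [[0.75, 0.7, 0], [0, 0, -0.093]]], "grip": 0}}

```text
clock: 1.2
position: [340.0, 351.1, 231.6]
ee_rot: [0.999, -0.045, 0.0, -0.0]
contact_force: [2.1, -0.1, 0.0]
gripper_width: 12.2
grasp_force: 0.0
```

```bash
cat >> h.py <<'E'
O=np.array([530.8,66.,0]); M=R.from_euler('z',-5.26,degrees=True)
def st(tgt=None):
    s=arm.read_state(); Rt=R.from_quat(s['ee_rot']); m=M.inv().apply(s['position']-O)
    print('t',s['clock'],'mill',np.round(m,1),'F(mill)',np.round(M.inv().apply(s['contact_force']),1),'w',round(s['gripper_width'],1),'toolx yaw',np.round(np.degrees(np.arctan2(*Rt.as_matrix()[[1,0],0])),2))
    if tgt is not None: print('shift frac',np.round(Rt.inv().apply(M.apply(np.array(tgt)-m))/250,3))
def knob():
    im,d,W=cloud('top'); i=im.astype(int); vv,uu=np.mgrid[0:400,0:640]
    mk=(i[...,2]>110)&(i[...,1]<60)&(i[...,0]<60)&(uu>250)&(uu<345)&(vv>190)&(vv<255)&(W[...,2]>150)
    p=W[mk]
    from scipy.optimize import least_squares
    f=least_squares(lambda c:np.linalg.norm(p-c,axis=1)-18,p.mean(0)-[0,0,12],loss='soft_l1')
    k=M.inv().apply(f.x-O); print('knob mill',len(p),np.round(k,1),'fore,side',np.round(np.arctan2(k[0],k[2]-30),3),np.round(np.arctan2(-k[1],k[2]-30),3))
    return im
E
python3 -c "
from h import *
st((-85,38,230)); knob()
im=cv2.imread('pics/top0.png');cv2.imwrite('pics/c.png',cv2.resize(im[180:280,210:400],None,fx=4,fy=4,interpolation=2))"
```

```text
t 1.2 mill [-216.1  266.4  231.6] F(mill) [2.1 0.1 0. ] w 12.2 toolx yaw -5.21
shift frac [0.523 0.914 0.006]
knob mill 94 [-39.5  37.9 175.4] fore,side -0.265 -0.255
```

View pics/c.png

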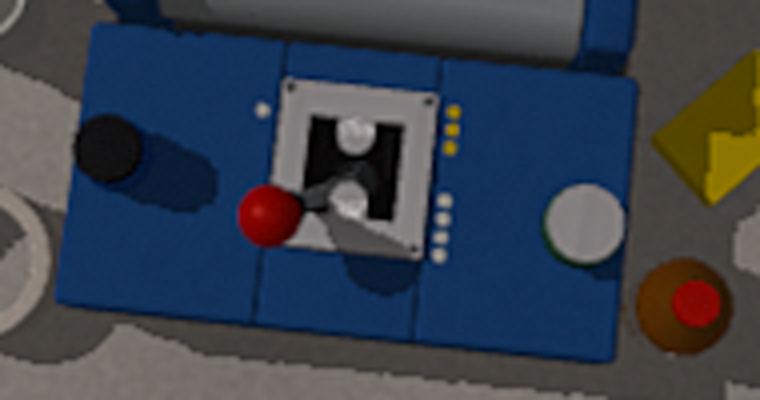

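The crop shows the knob at (270,215), left and near, with the H gate centred at about (357,168), so second gear is confirmed. Moving to a point behind the knob.

{"method": "arm_command", "body": {"rows": [[[0.1, 0.18, 0], [0, 0, 0]], [[0.2, 0.36, 0], [0, 0, 0]], [[0.31, 0.54, 0], [0, 0, 0]], [[0.41, 0.72, 0], [0, 0, 0]], [[0.515, 0.898, 0], [0, 0, 0]]]}}

```text
clock: 1.75
position: [444.0, 123.8, 231.9]
ee_rot: [0.999, -0.045, 0.001, -0.0]
contact_force: [1.4, 0.8, 0.5]
gripper_width: 0.3
grasp_force: 0.0
```

{"method": "arm_command", "body": {"rows": [[[0, 0, 0.06], [0, 0, 0]], [[0, 0, 0.13], [0, 0, 0]], [[0, 0, 0.2], [0, 0, 0]], [[0, 0, 0.256], [0, 0, 0]], [[0, 0, 0.256], [0, 0, 0]]]}}

```text
clock: 2.25
position: [442.4, 124.8, 165.7]
ee_rot: [0.999, -0.046, -0.002, 0.001]
contact_force: [-1.5, -0.2, -0.4]
gripper_width: -0.0
grasp_force: 0.0
```

```bash
python3 -c "
from h import *
st((-69,38,167)); im=knob(); im,_=arm.get_image('side'); cv2.imwrite('pics/s1.png',cv2.resize(im[80:260,200:400],None,fx=3,fy=3,interpolation=2))"
```

```text
t 2.25 mill [-93.4  50.5 165.7] F(mill) [-1.5 -0.3 -0.4] w -0.0 toolx yaw -5.29
shift frac [ 0.098  0.05  -0.005]
knob mill 56 [-30.7  44.7 207.3] fore,side -0.171 -0.247
```

View pics/s1.png

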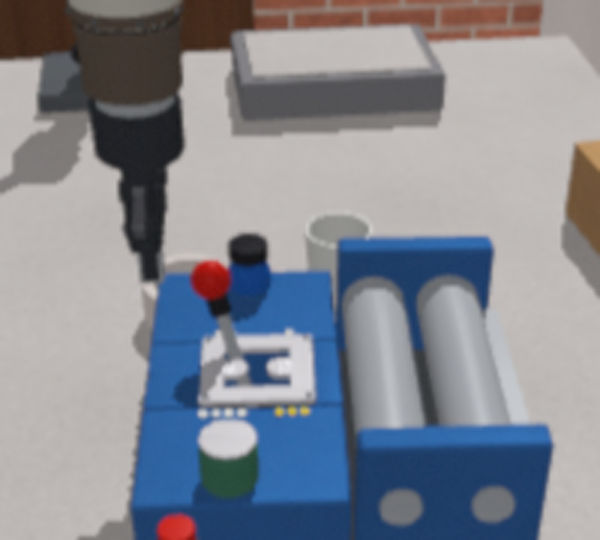

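The side view shows the fingertips at (150,275), just behind the knob at (210,280) and at its height. Starting the slow forward push.

{"method": "arm_command", "body": {"rows": [[[0.03, 0.05, 0], [0, 0, 0]], [[0.06, 0.05, 0], [0, 0, 0]], [[0.085, 0.05, 0], [0, 0, 0]], [[0.105, 0.05, 0], [0, 0, 0]], [[0.125, 0.05, 0], [0, 0, 0]]]}}

```text
clock: 2.85
position: [473.3, 110.3, 167.4]
ee_rot: [0.999, -0.046, -0.001, 0.0]
contact_force: [-3.2, 0.2, 1.5]
gripper_width: 0.5
grasp_force: 1.4
```

```bash
python3 -c "
from h import *
st((-32,38,167)); knob()"
```

```text
t 2.85 mill [-61.3  38.9 167.4] F(mill) [-3.2 -0.1  1.5] w 0.5 toolx yaw -5.25
shift frac [0.117 0.003 0.001]h.py:20: RuntimeWarning: Mean of empty slice.
  f=least_squares(lambda c:np.linalg.norm(p-c,axis=1)-18,p.mean(0)-[0,0,12],loss='soft_l1')
  ret = um.true_divide(
Traceback (most recent call last):
  File "h.py", line 20, in knob
    f=least_squares(lambda c:np.linalg.norm(p-c,axis=1)-18,p.mean(0)-[0,0,12],loss='soft_l1')
ValueError: Initial guess is outside of provided bounds
```

{"method": "arm_command", "body": {"rows": [[[0.025, 0, 0], [0, 0, 0]], [[0.05, 0, 0], [0, 0, 0]], [[0.075, 0, 0], [0, 0, 0]], [[0.095, 0, 0], [0, 0, 0]], [[0.113, 0, 0], [0, 0, 0]]]}}

```text
clock: 3.4
position: [502.2, 107.7, 167.3]
ee_rot: [0.999, -0.046, 0.0, -0.0]
contact_force: [-1.5, 0.5, 1.3]
gripper_width: 0.1
grasp_force: 1.0
```

{"method": "arm_command", "body": {"rows": [[[0, 0, 0], [0, 0, 0]], [[-0.05, 0, 0], [0, 0, 0]], [[-0.15, 0, 0], [0, 0, 0]], [[-0.3, 0, 0], [0, 0, 0]], [[-0.3, 0, 0], [0, 0, 0]]]}}

```text
clock: 3.9
position: [422.4, 113.5, 166.9]
ee_rot: [0.999, -0.045, -0.001, 0.0]
contact_force: [0.8, -0.1, 0.2]
gripper_width: -0.1
grasp_force: 0.0
```

```bash
python3 -c "
from h import *
st((-90,95,167)); knob()"
```

```text
t 3.9 mill [-112.3   37.4  166.9] F(mill) [ 0.8 -0.   0.2] w -0.1 toolx yaw -5.18
shift frac [ 0.089 -0.23  -0.001]
knob mill 89 [ -3.4  37.7 180.9] fore,side -0.023 -0.245
```

Neutral reached (fore -0.02). Now going around to the knob's left side.

{"method": "arm_command", "body": {"rows": [[[0, -0.12, 0], [0, 0, 0]], [[0.06, -0.22, 0], [0, 0, 0]], [[0.2, -0.22, 0], [0, 0, 0]], [[0.34, -0.22, 0], [0, 0, 0]], [[0.44, -0.22, 0], [0, 0, 0]]]}}

```text
clock: 4.45
position: [544.0, 159.7, 167.3]
ee_rot: [0.999, -0.046, 0.001, -0.0]
contact_force: [-0.3, -0.3, -0.1]
gripper_width: 0.1
grasp_force: 0.0
```

{"method": "arm_command", "body": {"rows": [[[0, 0, 0], [0, 0, 0]], [[0, 0, 0], [0, 0, 0]]]}}

```text
clock: 4.65
position: [541.7, 159.1, 166.7]
ee_rot: [0.999, -0.046, -0.0, 0.0]
contact_force: [-1.0, 0.4, 0.4]
gripper_width: 0.0
grasp_force: 0.0
```

```bash
python3 -c "
from h import *
st((-1,70,167)); 
im,_=arm.get_image('side'); cv2.imwrite('pics/s2.png',cv2.resize(im[80:260,200:400],None,fx=3,fy=3,interpolation=2))"
```

```text
t 4.65 mill [  2.3  93.7 166.7] F(mill) [-1.1  0.3  0.4] w 0.0 toolx yaw -5.3
shift frac [-0.013  0.095 -0.001]
```

View pics/s2.png

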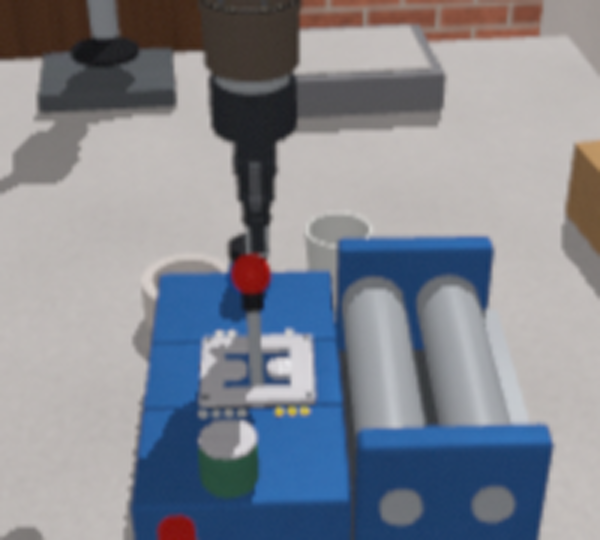

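The side view shows the stick upright fore-and-aft in the neutral channel (knob 250,272), with the fingers directly on its left. Pushing it right.

{"method": "arm_command", "body": {"rows": [[[-0.012, 0.05, 0], [0, 0, 0]], [[-0.012, 0.08, 0], [0, 0, 0]], [[-0.012, 0.105, 0], [0, 0, 0]], [[-0.012, 0.13, 0], [0, 0, 0]], [[-0.012, 0.155, 0], [0, 0, 0]]]}}

```text
clock: 5.2
position: [535.5, 121.0, 168.2]
ee_rot: [0.999, -0.046, 0.001, -0.001]
contact_force: [-0.2, 2.9, 1.1]
gripper_width: 0.1
grasp_force: 1.2
```

{"method": "arm_command", "body": {"rows": [[[0, 0.025, 0], [0, 0, 0]], [[0, 0.05, 0], [0, 0, 0]], [[0, 0.075, 0], [0, 0, 0]], [[0, 0.1, 0], [0, 0, 0]], [[0, 0.125, 0], [0, 0, 0]]]}}

```text
clock: 5.7
position: [531.9, 89.2, 167.2]
ee_rot: [0.999, -0.046, -0.0, 0.0]
contact_force: [0.6, 1.7, 2.0]
gripper_width: -0.3
grasp_force: 0.9
```

{"method": "arm_command", "body": {"rows": [[[0, 0.025, 0], [0, 0, 0]], [[0, 0.045, 0], [0, 0, 0]], [[0, 0.06, 0], [0, 0, 0]], [[0, 0.06, 0], [0, 0, 0]]]}}

```text
clock: 6.1
position: [530.5, 74.2, 167.2]
ee_rot: [0.999, -0.046, -0.0, 0.0]
contact_force: [-0.1, 1.8, 1.3]
gripper_width: -0.2
grasp_force: 0.3
```

```bash
python3 -c "
from h import *
st((-1,-4,167)); 
im,_=arm.get_image('side'); cv2.imwrite('pics/s3.png',cv2.resize(im[80:260,200:400],None,fx=3,fy=3,interpolation=2))"
```

```text
t 6.1 mill [ -1.1   8.2 167.2] F(mill) [-0.3  1.8  1.3] w -0.2 toolx yaw -5.29
shift frac [0.    0.049 0.001]
```

View pics/s3.png

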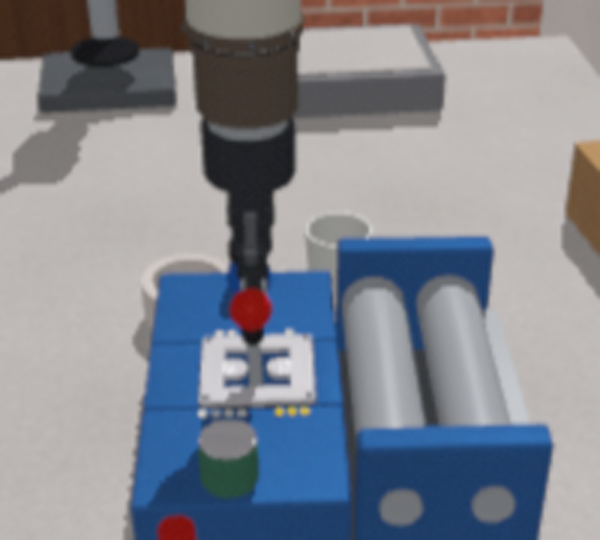

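The knob (250,308) is moving right along the channel under light force. Continuing.

{"method": "arm_command", "body": {"rows": [[[0, 0.02, 0], [0, 0, 0]], [[0, 0.035, 0], [0, 0, 0]], [[0, 0.05, 0], [0, 0, 0]], [[0, 0.05, 0], [0, 0, 0]]]}}

```text
clock: 6.55
position: [529.3, 61.9, 167.1]
ee_rot: [0.999, -0.046, -0.0, 0.0]
contact_force: [0.1, 1.3, 0.1]
gripper_width: 0.1
grasp_force: 0.5
```

{"method": "arm_command", "body": {"rows": [[[0, 0.01, 0], [0, 0, 0]], [[0, 0.016, 0], [0, 0, 0]], [[0, 0.016, 0], [0, 0, 0]]]}}

```text
clock: 6.85
position: [529.1, 58.3, 167.2]
ee_rot: [0.999, -0.046, -0.0, 0.0]
contact_force: [-0.3, 0.5, -1.6]
gripper_width: 0.0
grasp_force: 0.6
```

{"method": "arm_command", "body": {"rows": [[[0, 0, 0], [0, 0, 0]], [[0, -0.08, 0], [0, 0, 0]], [[0, -0.22, 0], [0, 0, 0]], [[0, -0.3, 0], [0, 0, 0]], [[0, -0.3, 0], [0, 0, 0]]]}}

```text
clock: 7.35
position: [536.6, 134.9, 167.5]
ee_rot: [0.999, -0.044, 0.0, 0.0]
contact_force: [1.6, 0.1, 0.5]
gripper_width: -0.2
grasp_force: 0.0
```

```bash
python3 -c "
from h import *
st((-85,70,167)); knob()"
```

```text
t 7.35 mill [ -0.6  69.2 167.5] F(mill) [1.6 0.3 0.5] w -0.2 toolx yaw -5.08
shift frac [-0.338 -0.004  0.002]h.py:20: RuntimeWarning: Mean of empty slice.
  f=least_squares(lambda c:np.linalg.norm(p-c,axis=1)-18,p.mean(0)-[0,0,12],loss='soft_l1')
  ret = um.true_divide(
Traceback (most recent call last):
  File "h.py", line 20, in knob
    f=least_squares(lambda c:np.linalg.norm(p-c,axis=1)-18,p.mean(0)-[0,0,12],loss='soft_l1')
ValueError: Initial guess is outside of provided bounds
```

Occluded from the top. I'll move back behind the gate in any case, then measure.

{"method": "arm_command", "body": {"rows": [[[-0.12, 0, 0], [0, 0, 0]], [[-0.28, 0, 0], [0, 0, 0]], [[-0.4, 0, 0], [0, 0, 0]], [[-0.4, 0, 0], [0, 0, 0]]]}}

```text
clock: 7.8
position: [433.1, 140.5, 167.4]
ee_rot: [0.999, -0.045, -0.001, 0.0]
contact_force: [0.8, -0.1, 1.0]
gripper_width: -0.5
grasp_force: 0.0
```

```bash
python3 -c "
from h import *
st((-85,-38,167)); knob()"
```

```text
t 7.8 mill [-104.1   65.2  167.4] F(mill) [ 0.8 -0.1  1. ] w -0.5 toolx yaw -5.21
shift frac [0.076 0.413 0.002]
knob mill 101 [ -3.1 -38.8 181.3] fore,side -0.02 0.251
```

Lever is in the right lane (side 0.25, fore -0.02). Moving behind it, then the final forward push.

{"method": "arm_command", "body": {"rows": [[[0, 0.12, 0], [0, 0, 0]], [[0.03, 0.27, 0], [0, 0, 0]], [[0.08, 0.4, 0], [0, 0, 0]], [[0.14, 0.417, 0], [0, 0, 0]], [[0.18, 0.417, 0], [0, 0, 0]]]}}

```text
clock: 8.35
position: [473.2, 32.6, 167.6]
ee_rot: [0.999, -0.047, 0.0, 0.0]
contact_force: [0.4, 0.4, -0.2]
gripper_width: 0.2
grasp_force: 0.0
```

{"method": "arm_command", "body": {"rows": [[[0.05, 0, 0], [0, 0, 0]], [[0.09, 0, 0], [0, 0, 0]], [[0.12, 0, 0], [0, 0, 0]], [[0.145, 0, 0], [0, 0, 0]], [[0.17, 0, 0], [0, 0, 0]]]}}

```text
clock: 8.85
position: [514.2, 30.7, 167.2]
ee_rot: [0.999, -0.045, -0.0, 0.0]
contact_force: [-0.7, -0.5, 2.5]
gripper_width: 0.1
grasp_force: 0.9
```

```bash
python3 -c "
from h import *
st((16,-38,167))"
```

```text
t 8.85 mill [-13.3 -36.7 167.2] F(mill) [-0.6 -0.6  2.5] w 0.1 toolx yaw -5.21
shift frac [0.117 0.005 0.001]
```

{"method": "arm_command", "body": {"rows": [[[0.025, 0.003, 0], [0, 0, 0]], [[0.05, 0.005, 0], [0, 0, 0]], [[0.075, 0.005, 0], [0, 0, 0]], [[0.095, 0.005, 0], [0, 0, 0]], [[0.108, 0.005, 0], [0, 0, 0]]]}}

```text
clock: 9.35
position: [541.1, 26.6, 167.0]
ee_rot: [0.999, -0.046, -0.0, 0.0]
contact_force: [-1.8, 0.7, -0.5]
gripper_width: -0.1
grasp_force: 0.8
```

{"method": "arm_command", "body": {"rows": [[[0.006, 0, 0], [0, 0, 0]], [[0.01, 0, 0], [0, 0, 0]], [[0.01, 0, 0], [0, 0, 0]]]}}

```text
clock: 9.65
position: [543.2, 26.4, 167.2]
ee_rot: [0.999, -0.046, -0.0, 0.0]
contact_force: [-1.9, -0.5, -0.9]
gripper_width: 0.0
grasp_force: 0.8
```

{"method": "arm_command", "body": {"rows": [[[0, 0, 0], [0, 0, 0]], [[-0.08, 0, 0], [0, 0, 0]], [[-0.25, 0, 0], [0, 0, 0]], [[-0.42, 0, 0], [0, 0, 0]], [[-0.5, 0, 0], [0, 0, 0]]]}}

```text
clock: 10.15
position: [416.7, 37.7, 167.8]
ee_rot: [0.999, -0.046, 0.001, -0.0]
contact_force: [0.5, 0.8, 0.2]
gripper_width: 0.2
grasp_force: 0.0
```

```bash
python3 -c "
from h import *
st((18,-38,167)); knob()"
```

```text
t 10.15 mill [-111.   -38.6  167.8] F(mill) [0.4 0.9 0.2] w 0.2 toolx yaw -5.22
shift frac [ 0.516 -0.002  0.004]
knob mill 98 [ 44.5 -38.6 174.4] fore,side 0.299 0.261
```

Fore ≈ 0.30 and side ≈ 0.26, so it is in third. Settling clear, then handing in.

{"method": "arm_command", "body": {"rows": [[[0, 0, -0.1], [0, 0, 0]], [[0, 0, -0.25], [0, 0, 0]], [[0, 0, -0.25], [0, 0, 0]], [[0, 0, -0.25], [0, 0, 0]]]}}

```text
clock: 10.6
position: [420.1, 38.4, 231.2]
ee_rot: [0.999, -0.046, 0.002, -0.001]
contact_force: [0.7, 0.3, -0.3]
gripper_width: 0.0
grasp_force: 0.0
```

```bash
python3 -c "
from h import *
st(); knob(); print(arm.job_done())"
```

```text
t 10.6 mill [-107.7  -37.6  231.2] F(mill) [ 0.7  0.4 -0.3] w 0.0 toolx yaw -5.24
knob mill 97 [ 44.5 -39.  174.4] fore,side 0.299 0.264
the job is handed in; nothing more can be done
None
```

The gearstick is in third (measured fore tilt about 0.30 rad, side tilt about 0.26 rad), pushed with only a few newtons; I handed the job in at about 10.6 s with the arm clear, and no verdict was returned.

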